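# Index the paint carousel and set its brake

### The arm

A 7-joint arm with a two-finger parallel gripper is mounted at the origin on the work surface; the furniture and walls round the work are solid. World frame = base frame: x ahead of the robot, y to its left, z up, the work surface at z = 0. Lengths are in m, angles in rad, forces in N, time in s.
With the tool pointing down it reaches from about 0.425 to 0.925 m from the base axis. Payload 6.8 kg.
Tool frame: the origin (TCP) lies between the finger pads; the fingertips stand 14 mm ahead of it and the grasp point (between the pads) lies 5 mm behind it; z points along the fingers, y is the direction in which the jaws open and shut (so a half turn about z gives the same grasp; the last joint's range is limited). The gripper opens to 85 mm and grips with 20 to 120 N. Pads are 22 mm wide; open, the fingers measure 114 mm over their backs; the gripper's body (76 mm by 85 mm) begins 54 mm behind the grasp point. The pads swing forward as they close: fully open they stand 13 mm farther back than shut.
Start: joints at [-1.384, 0.477, 0.022, 1.555, -0.011, 1.109, -0.083], TCP at [0.196, 0.646, 0.245] pointing down, gripper open.
Joint ranges: [-2.96, 2.96], [-0.34, 2.1], [-1.41, 1.46], [0.24, 2.44], [-1.37, 4.51], [0.17, 1.92], [-2.96, 2.96]. Speed limits (rad/s): [2.39, 2.39, 3.14, 3.14, 3.14, 3.14, 3.14].

### API

Orientations are given as a unit quaternion [w, x, y, z].
In Python, from station import bot gives the robot as it stands.
- The arm moves only by the shell command python3 -m crank 'ROWS' [FORCE]. ROWS is JSON, a list of rows, each a list of 3 entries, a list of its own where there are three numbers: the shift along the tool's x, y, z in m, then the turn, a rotation vector about the tool's x, y, z in degrees, then the finger opening in m, from 0 to 0.0854. A call has 1 to 10 rows; each row shifts and turns the commanded pose from where the row before left it, along the tool's axes as they then stand; what a row does not reach is not made up. A row lasts 1/8 s, in which the tool goes at most 62.5 mm and 10.7 degrees, less where a joint would pass 70% of its speed; a pose out of reach is approached as far as the arm can. A call is refused whole if a number of a shift passes 0.0625 or a number of a turn 10.7, either way. A call with a gripper value outside its range is refused whole. The fingers move at their own pace and stop on an object; FORCE is the grip in N (left out, the last holds). Time passes only in rows, so rows that do not move let the fingers close. It gives the time, the measured TCP pose, the force and the opening at its end, in the units of the state.
- bot.get_obs(): the state, without advancing time (a new reading comes with each control period).
- bot.read_camera(name): name is "side" or "top" or "wrist"; returns (picture, depth): 400x640x3 uint8, red, green, blue; 400x640 float32, m along the optical axis (not along the pixel's ray), 0 where there is no reading.
- bot.calibration(name): a dict with "fx", "fy", "cx", "cy" (pixels), "extrinsics" (4x4, takes a point from camera to world coordinates). Camera axes: x right, y down, z forward; pixel columns grow to the right and rows downward; lengths in m; the calibration is good to about 2 mm. A picture is of the moment at which its call begins: read the wrist's pose just before it. calibration takes no time and is no camera call; for the wrist camera it gives the pose at the moment of the call.
- bot.hand_in(): hands the job in, once; it reports no verdict.
The state is a dict: "t": time; "q": joint angles; "joint_vel": joint speeds; "joint_torque": joint torques, N m; "eef_pos": TCP position; "tool_rot": TCP orientation; "contact_force": force on the tool from outside, world axes, zero at the start; "torque": the same for the moment, N m; "gripper_width": opening from 0.0 (shut) to 1.0 (fully open).
Only numpy, scipy, OpenCV 4.12 (cv2) and the standard library are available. Lean on these libraries where they do the work, as an engineer would, in place of code of your own. Each camera call takes 0.05 s, during which the arm holds its last target.

### The job

Turn the paint carousel by pushing on its upright blue pegs with a fingertip until the pot with the red lid stands squarely in front of the brass pointer. Then, with the carousel staying there, push the yellow-knobbed brake lever all the way round to its far stop. Do not touch or lift any of the pots, and leave everything else on the table where it stands.

Things in the scene. Friction and masses are not known exactly. Their poses are not given: they have to be found in the camera images.
- pot_red_lid: screw-lid paint pot with an orange-tan body and a RED lid, 56 mm across, 55 mm tall, origin at the centre of its underside; loose, stands in one of the three aluminium cups of the carousel, whose rims stand 13 mm above the disc, with about 3 mm of play. The pot to bring to the pointer
- pot_white_lid: paint pot with a WHITE lid and red-brown body, 56 mm across, 55 mm tall, origin at the centre of its underside; stands loose in another cup; not to be touched
- pot_teal_lid: paint pot with a TEAL lid and body, 56 mm across, 61 mm tall, origin at the centre of its underside; stands loose in another cup; not to be touched
- wheel (a joint): turning angle of the carousel in rad, growing counter-clockwise seen from above, about the vertical axis through point carousel_axis; it reads 0 at the start of every run, wherever the cups then stand. Turns by hand in both directions (limits +-6.2 rad), a little stiff: about 1.3 N at a peg, and it stays where it is left. At the start every cup is at least 0.69 rad from the pointer; the cups are 120 degrees apart
- carousel_axis (a point): on the vertical axis of the carousel, at the height of the top of its white disc (40 mm above the table, disc radius 100 mm). The three cups are centred 60 mm from the axis. The point does not turn with the disc; its -x axis points at the brass pointer
- serving_place (a point): the point 60 mm from the axis on the pointer's side, at the height of the disc's top: the middle of the red-lidded pot's underside must come here. The brass pointer is fixed on the plywood base board beyond it, 128 to 148 mm from the axis, its top 49 mm above the table. The board is 300 x 340 mm, 12 mm thick, fixed, and roughly centred under the carousel
- peg1 (a point): top of the upright blue peg of the first of three spokes; all pegs are 115 mm from the axis, midway in angle between two cups. Peg: 12 mm across from 40 to 90 mm above the table, topped by a ball 16 mm across that ends 100 mm above the table; this point is at the very top, on the axis of the peg. Turns with the carousel
- peg2 (a point): the same for the second blue peg (120 degrees on)
- peg3 (a point): the same for the third blue peg (240 degrees on)
- brake (a joint): angle of the brake lever in rad, 0 = released, 1.57 = its far stop (brake set); it grows as the lever turns CLOCKWISE seen from above about the vertical axis through point brake_pivot. Start 0 to 0.3. Light friction: about 1.2 N at the knob; stays where it is left
- brake_knob (a point): centre of the yellow ball (20 mm across) on the free end of the grey brake lever, 72 mm above the table and 86 mm from the lever's pivot; under it a yellow post 14 mm across from 32 mm up; the grey lever below is 14 mm wide. Push the post or the ball sideways. Moves with the lever
- brake_pivot (a point): on the vertical axis of the brake lever, 72 mm above the table (level with the yellow ball), fixed on the base board 145 mm from the carousel's axis; the hub below it ends 42 mm above the table
- mist_amber_loose: bystander: pump mist bottle with amber liquid, 37 mm across, 139 mm tall, origin at the centre of its underside
- jar: bystander: glass jar of rinse water, 64 mm across, 100 mm tall, origin at the centre of its underside
- tape_roll: bystander: roll of masking tape lying flat, 103 mm across, 25 mm high, origin at the centre of its underside
- sander: bystander: brown sanding block, 44 x 70 x 26 mm, origin at the centre of its underside
- tile_easel: green relief tile leaning on a small fixed wooden easel at the right, fixed, in the same place every time; 201 mm wide, its top 230 mm above the table: a tall obstacle to pass over or round
Not all that is in view belongs to the job. What is meant by the pot_red_lid is not black or purple, and is the larger of those in its own colour.

How it is judged:
On the way, in this order (a step that is already met when the one before it is completed fails the run):
1. the red-lidded pot stands at the pointer while the brake lever is still released (horizontal distance between pot_red_lid and serving_place below 0.012 m and value of joint brake below 0.6 rad and velocity of joint wheel between -0.05 and 0.05 rad/s), for 0.3 s.
2. the brake lever is at its far stop (value of joint brake above 1.42 rad), for 0.2 s.
At the end, for the whole second after the job is handed in: The red-lidded pot's centre is within 12 mm of the serving place in front of the pointer, the brake lever is within 0.15 rad of its far stop (joint above 1.42), the carousel is at rest, and all three pots stand upright in their cups (horizontal distance between pot_red_lid and serving_place below 0.012 m and value of joint brake above 1.42 rad and velocity of joint wheel between -0.03 and 0.03 rad/s and z of each of pot_red_lid, pot_white_lid, pot_teal_lid in the frame of carousel_axis below 0.006 m and angle between each of pot_red_lid, pot_white_lid, pot_teal_lid's own z axis and vertical below 0.15 rad); the robot touches nothing.
It fails at once if a pot is touched by the robot (contact force between any of the fingers, the arm and pot_red_lid above 0.3 N or contact force between any of the fingers, the arm and pot_white_lid above 0.3 N or contact force between any of the fingers, the arm and pot_teal_lid above 0.3 N).
It fails at once if a pot is lifted out of its cup (z of any of pot_red_lid, pot_white_lid, pot_teal_lid in the frame of carousel_axis above 0.012 m).
It fails at once if a bystander is moved more than 15 mm (distance of any of mist_amber_loose, jar, tape_roll, sander from where it was at the start of the episode above 0.015 m).
It also fails if it takes over 61 s, if anything falls off the work surface, if the arm or the gripper's body presses on something with over 40 N, if the wrist force passes 120 N, or if a joint passes its speed limit or range.

## Working session

There is one attempt and no reset: what is moved stays moved. The work goes in short steps, Python scripts to look and compute and a shell command to move; the robot and the scene stay as the last step left them, time stands still between calls to the robot, and variables do not carry over. Pictures are saved under pics/ and viewed, and the job is handed in when it is done.

```bash
ls; mkdir -p pics; python3 - <<'E'
from station import bot
import cv2
o=bot.get_obs(); print({k:o[k] for k in ("t","eef_pos","tool_rot","gripper_width","contact_force")})
for n in ("top","side"):
    im,d=bot.read_camera(n); cv2.imwrite(f"pics/{n}0.png",im[:,:,::-1]); 
    c=bot.calibration(n); print(n,c)
    import numpy as np; np.savez(f"{n}0.npz",im=im,d=d,K=[c[k] for k in("fx","fy","cx","cy")],E=c["extrinsics"])
E
```

```text
pics
{'t': 0.0, 'eef_pos': array([0.19595515, 0.64533627, 0.24430202]), 'tool_rot': array([-6.46724311e-05,  1.46840223e-01,  9.89159797e-01, -9.17254703e-04]), 'gripper_width': 1.0024787123244319, 'contact_force': array([-0.21686478, -0.02137557,  0.34994452])}
top {'fx': 361.0394932100066, 'fy': 361.0394932100066, 'cx': 318.3917448402147, 'cy': 199.5514547735818, 'extrinsics': array([[ 1.37744867e-02, -9.90419110e-01,  1.37405419e-01,
         3.07983641e-01],
       [-9.99901182e-01, -1.40297800e-02, -8.89606641e-04,
        -4.36532958e-02],
       [ 2.80885123e-03, -1.37379587e-01, -9.90514492e-01,
         1.17018083e+00],
       [ 0.00000000e+00,  0.00000000e+00,  0.00000000e+00,
         1.00000000e+00]])}
side {'fx': 472.33553773838725, 'fy': 472.33553773838725, 'cx': 316.9938157774979, 'cy': 201.94593433853478, 'extrinsics': array([[ 0.82439589, -0.33941715,  0.4529541 , -0.19563377],
       [-0.56569131, -0.52108071,  0.63911521, -0.99811233],
       [ 0.01909898, -0.78311614, -0.62158212,  1.02604124],
       [ 0.        ,  0.        ,  0.        ,  1.        ]])}
```

View pics/top0.png

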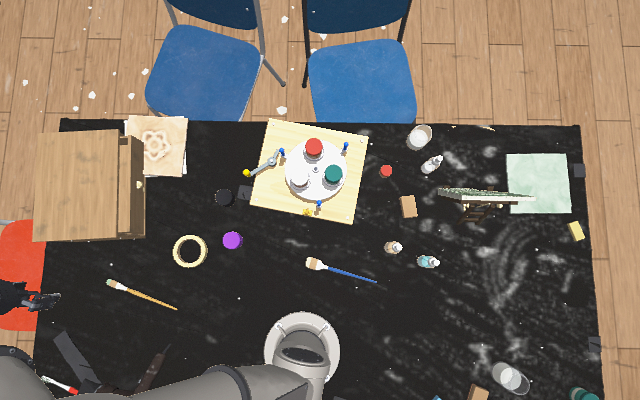

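View pics/side0.png

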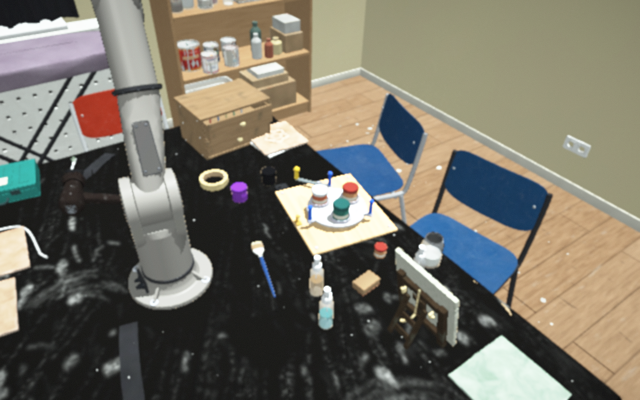

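```bash
python3 - <<'E'
import numpy as np,cv2
for n,(x,y,w,h) in dict(top=(230,110,150,120),side=(260,150,150,110)).items():
    im=np.load(f"{n}0.npz")["im"][y:y+h,x:x+w,::-1]
    cv2.imwrite(f"pics/{n}0c.png",cv2.resize(im,None,fx=5,fy=5,interpolation=cv2.INTER_CUBIC))
E
```

```text
(no output)
```

View pics/top0c.png

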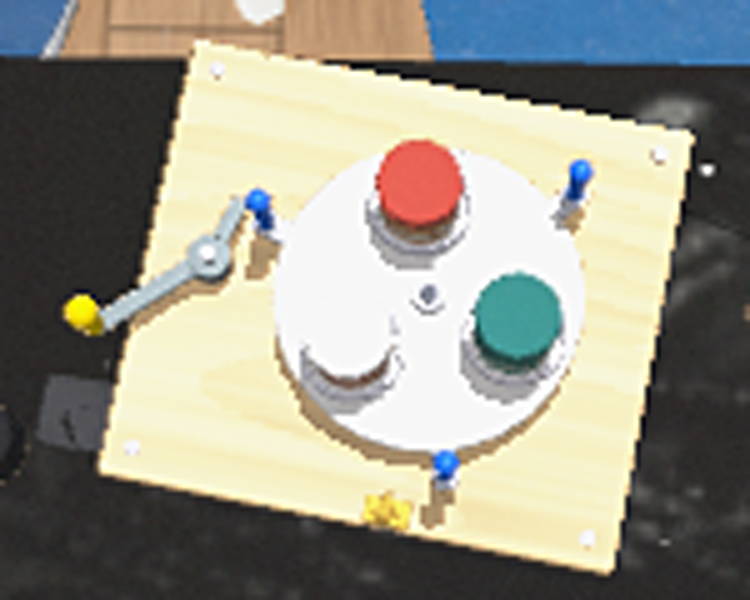

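View pics/side0c.png

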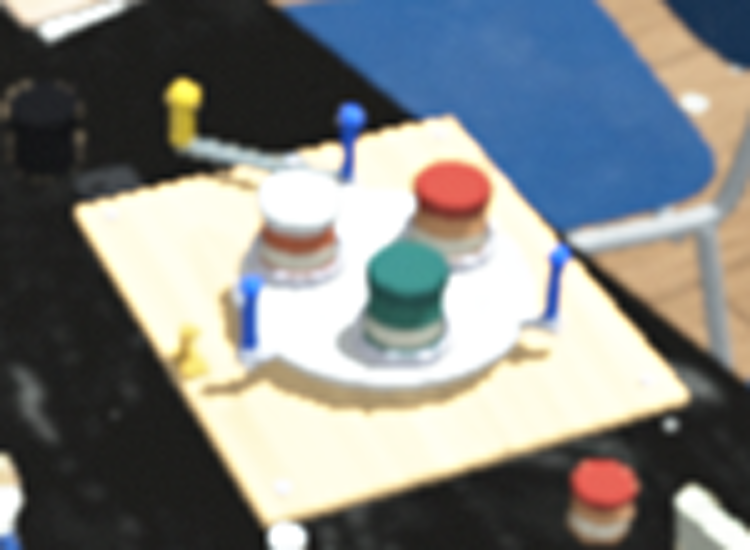

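```bash
cat > h.py <<'E'
import numpy as np,cv2
def load(n,tag="0"):
    z=np.load(f"{n}{tag}.npz"); return z["im"],z["d"],z["K"],z["E"]
def cast(K,E,u,v,z):
    r=E[:3,:3]@np.array([(u-K[2])/K[0],(v-K[3])/K[1],1]); c=E[:3,3]; return c+r*(z-c[2])/r[2]
R=dict(blue=((100,150,60),(130,255,255)),yellow=((22,150,100),(34,255,255)),red=((0,150,80),(6,255,255)),teal=((75,120,40),(92,255,200)))
Z=dict(blue=.090,yellow=.072,red=.095,teal=.101)
def blobs(n,tag,roi,names=R):
    im,d,K,E=load(n,tag); hsv=cv2.cvtColor(im,cv2.COLOR_RGB2HSV); x,y,w,h=roi; out=[]
    for k in names:
        m=cv2.inRange(hsv,R[k][0],R[k][1]); mm=np.zeros_like(m); mm[y:y+h,x:x+w]=m[y:y+h,x:x+w]
        nn,l,st,c=cv2.connectedComponentsWithStats(mm)
        for i in range(1,nn):
            if st[i,4]>=6:
                dd=d[l==i]; dd=dd[dd>0]
                out.append((k,c[i],st[i,4],cast(K,E,*c[i],Z[k]))); print(n,k,c[i].round(1),st[i,:5],cast(K,E,*c[i],Z[k]).round(4))
    return out
E
python3 - <<'E'
from h import *
blobs("top","0",(235,115,140,105)); blobs("side","0",(270,150,125,110))
# disc ellipse: white-ish; axis cap; depth cloud of disc
for n,roi in (("top",(235,115,140,105)),("side",(270,150,125,110))):
    im,d,K,E=load(n); x,y,w,h=roi
    v,u=np.mgrid[y:y+h,x:x+w]; D=d[y:y+h,x:x+w]
    P=np.stack([(u-K[2])/K[0]*D,(v-K[3])/K[1]*D,D],-1)@E[:3,:3].T+E[:3,3]
    m=(np.abs(P[...,2]-.04)<.006)&(D>0)&(im[y:y+h,x:x+w].min(-1)>150)
    pts=P[m][:,:2].astype(np.float32); hull=cv2.convexHull(pts)
    print(n,m.sum(),cv2.minEnclosingCircle(pts), cv2.fitEllipse(hull), P[m][:,2].mean())
im,d,K,E=load("top")
print("pivot",cast(K,E,230+208/5,110+252/5,.045),"pointer",cast(K,E,230+386/5,110+510/5,.03),"knob",cast(K,E,230+82/5,110+313/5,.072))
print("axiscap",cast(K,E,230+428/5,110+293/5,.045))
for c in ((203,42),(690,133),(612,572),(100,472)): print("corner",cast(K,E,230+c[0]/5,110+c[1]/5,.012))
E
```

```text
top blue [346.2 118.2] [316 115  59   8 419] [ 0.7151 -0.1279  0.09  ]
top blue [345.2 145.1] [344 142   4   8  23] [ 0.6285 -0.1249  0.09  ]
top blue [281.6 151. ] [279 148   5   8  25] [0.607  0.0708 0.09  ]
top blue [318.6 202.3] [317 200   5   6  19] [ 0.4494 -0.0455  0.09  ]
top yellow [246.2 172.4] [243 169   7   8  40] [0.5423 0.1805 0.072 ]
top yellow [306.3 211.7] [303 209   8   7  24] [ 0.4224 -0.0083  0.072 ]
top red [313.2 146.4] [305 138  17  18 226] [ 0.6216 -0.0263  0.095 ]
top teal [332.9 173.4] [325 165  17  18 234] [ 0.5368 -0.0874  0.101 ]
side blue [364.2 168.2] [ 318  150   77   46 1932] [0.7335 0.031  0.09  ]
side blue [329.7 174. ] [328 170   5  10  33] [0.6108 0.0681 0.09  ]
side blue [371.7 200.9] [371 199   3   6  10] [ 0.6367 -0.1271  0.09  ]
side blue [309.6 211.6] [309 206   3  13  28] [ 0.4399 -0.0629  0.09  ]
side blue [370.  209.5] [370 207   1   6   6] [ 0.6043 -0.1578  0.09  ]
side yellow [296.1 171.6] [294 165   7  14  64] [0.5353 0.165  0.072 ]
side red [349.9 187.7] [344 183  13  11 114] [ 0.6167 -0.0378  0.095 ]
side red [380.  246.7] [374 242  1
[... 160 characters left out ...]
, 0.16068705916404724) ((0.5222368836402893, 0.033132925629615784), (0.2262740433216095, 0.38843682408332825), 30.828813552856445) 0.03991934106884789
side 1068 ((0.5790947675704956, 0.011397432535886765), 0.16018851101398468) ((0.5236274600028992, 0.027024537324905396), (0.21895886957645416, 0.3927648961544037), 30.7681827545166) 0.040349765690525244
pivot [0.58815702 0.10647577 0.045     ] pointer [ 0.42577645 -0.00972038  0.03      ] knob [0.54153637 0.17976223 0.072     ]
axiscap [ 0.5634319  -0.03440488  0.045     ]
corner [0.74012687 0.11876035 0.012     ]
corner [ 0.68197388 -0.206481    0.012     ]
corner [ 0.38970271 -0.15491929  0.012     ]
corner [0.44970468 0.17603242 0.012     ]
```

```bash
python3 -m crank '[[[-0.035,-0.036,0],[0,0,0],0],[[-0.035,-0.036,0],[0,0,0],0],[[-0.035,-0.036,0],[0,0,0],0],[[-0.035,-0.036,0],[0,0,0],0],[[-0.035,-0.036,0],[0,0,0],0],[[-0.035,-0.036,0],[0,0,0],0],[[-0.035,-0.036,0],[0,0,0],0],[[-0.035,-0.036,0],[0,0,0],0],[[0,0,0],[0,0,0],0]]' 20; python3 -c "
from station import bot
o=bot.get_obs();print(o['t'],o['q'].round(3),o['tool_rot'].round(4),o['gripper_width'])"
```

```text
t: 1.23
eef_pos: [0.382, 0.2849, 0.2452]
tool_rot: [0.0, 0.15, 0.989, -0.001]
contact_force: [-0.3, 0.5, 0.1]
gripper_width: 0.001
1.225 [-0.929  0.146  0.173  2.024 -0.029  0.974  0.528] [ 1.000e-04  1.505e-01  9.886e-01 -6.000e-04] 0.0012137843835407784
```

```bash
python3 -m crank '[[[-0.034,-0.035,0],[0,0,0],0],[[-0.034,-0.035,0],[0,0,0],0],[[-0.034,-0.035,0],[0,0,0],0],[[-0.034,-0.035,0],[0,0,0],0],[[-0.034,-0.035,-0.02],[0,0,0],0],[[0,0,-0.04],[0,0,0],0],[[0,0,-0.04],[0,0,0],0],[[0,0,0],[0,0,0],0]]'; python3 - <<'E'
from station import bot
import cv2,numpy as np
o=bot.get_obs();print(o['q'].round(3))
c=bot.calibration("wrist"); im,d=bot.read_camera("wrist"); cv2.imwrite("pics/w1.png",im[:,:,::-1])
np.savez("wrist1.npz",im=im,d=d,K=[c[k] for k in("fx","fy","cx","cy")],E=c["extrinsics"]); print(c["extrinsics"].round(3))
E
```

```text
t: 2.22
eef_pos: [0.4937, 0.0734, 0.3481]
tool_rot: [0.002, 0.146, 0.989, 0.002]
contact_force: [-0.4, 1.2, -0.7]
gripper_width: 0.004
[-0.613  0.083  0.368  1.854 -0.033  1.204  1.043]
[[ 0.289  0.916  0.278  0.424]
 [ 0.957 -0.278 -0.079  0.094]
 [ 0.004  0.289 -0.957  0.476]
 [ 0.     0.     0.     1.   ]]
```

View pics/w1.png

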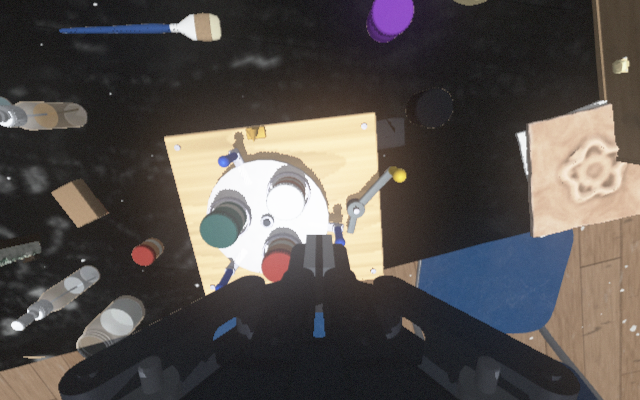

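```bash
python3 - <<'E'
from h import *
im,d,K,E=load("wrist","1")
blobs("wrist","1",(160,110,260,190))
for n,u,v,z in (("ptr",257,131,.03),("piv",355,208,.045),("axis",267,221,.045)): print(n,cast(K,E,u,v,z).round(4))
cv2.imwrite("pics/w1c.png",cv2.resize(im[110:300,160:420,::-1],None,fx=3,fy=3))
E
```

```text
wrist yellow [399.7 174.7] [395 171  11  11  39] [0.543  0.1816 0.072 ]
ptr [ 0.426  -0.0028  0.03  ]
piv [0.5834 0.1079 0.045 ]
axis [ 0.5636 -0.0335  0.045 ]
```

View pics/w1c.png

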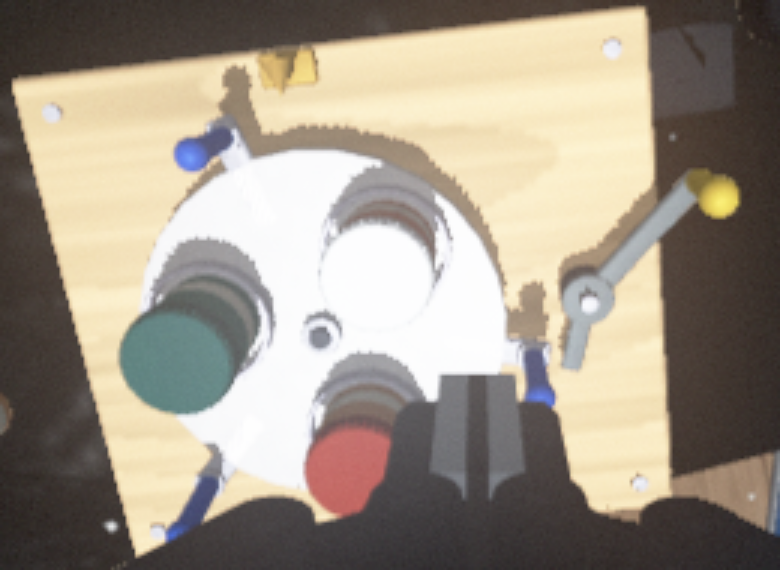

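```bash
python3 -m crank '[[[-0.033,-0.036,0.02],[0,0,0],0],[[-0.033,-0.036,0.02],[0,0,0],0],[[-0.033,-0.036,0.02],[0,0,0],0],[[-0.033,-0.036,0.02],[0,0,0],0],[[-0.033,-0.036,0.02],[0,0,0],0],[[0,0,0.04],[0,0,0],0],[[0,0,0.03],[0,0,0],0],[[0,0,0.0],[0,0,0],0]]'; python3 - <<'E'
from station import bot
import cv2,numpy as np
from h import *
for n in ("top","side"):
    c=bot.calibration(n); im,d=bot.read_camera(n); x,y,w,h=dict(top=(230,110,150,120),side=(260,120,150,120))[n]
    cv2.imwrite(f"pics/{n}2.png",cv2.resize(im[y:y+h,x:x+w,::-1],None,fx=5,fy=5,interpolation=2))
E
```

```text
t: 3.28
eef_pos: [0.5953, -0.1468, 0.1716]
tool_rot: [-0.004, 0.147, 0.989, -0.0]
contact_force: [0.5, -0.3, 0.2]
gripper_width: 0.0
```

View pics/top2.png

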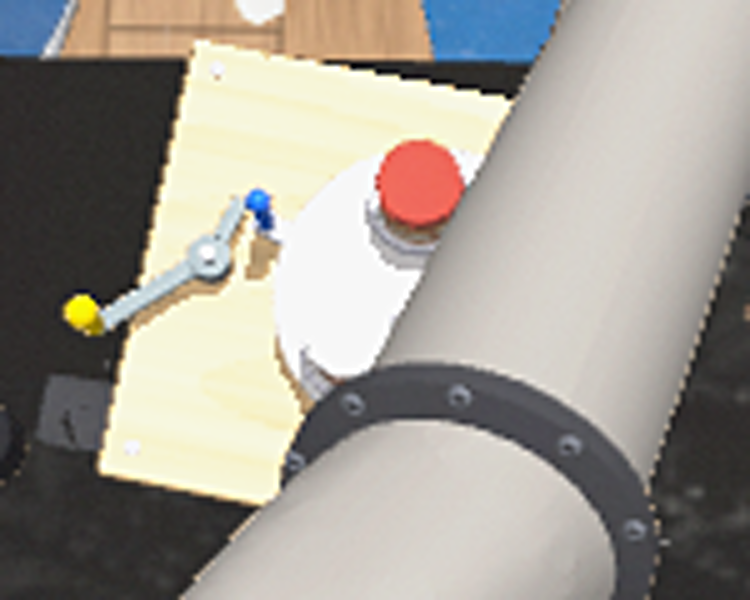

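View pics/side2.png

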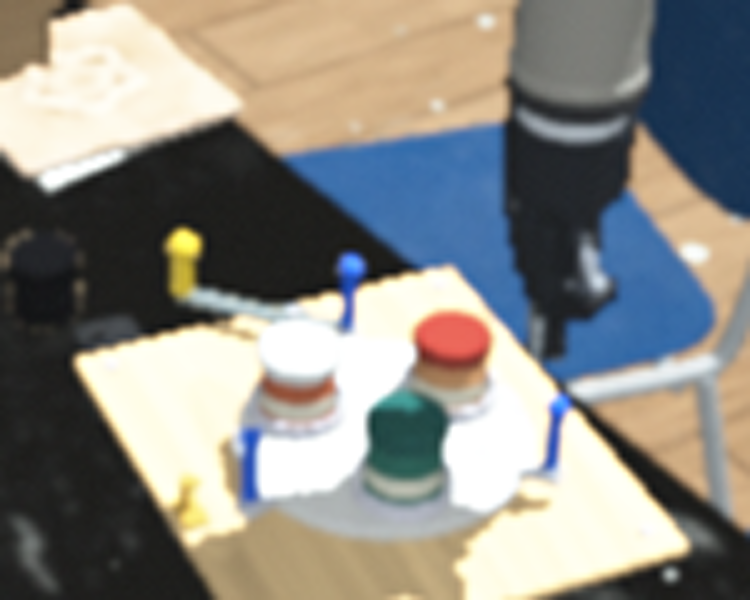

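```bash
python3 -m crank '[[[0,0.0,0.03],[0,0,0],0],[[-0.004,0.001,0.03],[0,0,0],0],[[0,0,0.022],[0,0,0],0],[[0,0,0],[0,0,0],0]]'; cat > arc.py <<'E'
import numpy as np,sys
from station import bot
o=bot.get_obs(); q=o["tool_rot"]; from scipy.spatial.transform import Rotation as Ro
M=Ro.from_quat(q[[1,2,3,0]]).as_matrix(); p=o["eef_pos"]; print(p.round(4),o["contact_force"].round(2))
cx,cy,r,a0,a1,st,z=map(float,sys.argv[1:8])
n=max(1,int(np.ceil(abs(a1-a0)/st)))
for a in np.linspace(a0,a1,n+1):
    t=np.array([cx+r*np.cos(np.radians(a)),cy+r*np.sin(np.radians(a)),z]); s=M.T@(t-p); print(round(a,1),s.round(4).tolist()); p=t
E
python3 arc.py .562 -.033 .117 -68 86 8 .089
```

```text
t: 3.88
eef_pos: [0.6017, -0.1478, 0.0932]
tool_rot: [-0.001, 0.147, 0.989, 0.0]
contact_force: [0.4, 0.0, 0.0]
gripper_width: -0.002
[ 0.6017 -0.1478  0.0932] [0.38 0.01 0.04]
-68.0 [-0.0021, 0.0072, 0.0042]
-60.3 [-0.0115, 0.0107, -0.0]
-52.6 [-0.01, 0.0121, -0.0]
-44.9 [-0.0083, 0.0133, -0.0]
-37.2 [-0.0064, 0.0143, -0.0]
-29.5 [-0.0045, 0.0151, -0.0]
-21.8 [-0.0024, 0.0155, -0.0]
-14.1 [-0.0003, 0.0157, -0.0]
-6.4 [0.0018, 0.0156, 0.0]
1.3 [0.0039, 0.0152, 0.0]
9.0 [0.0059, 0.0146, 0.0]
16.7 [0.0078, 0.0136, 0.0]
24.4 [0.0095, 0.0125, 0.0]
32.1 [0.0111, 0.0111, 0.0]
39.8 [0.0125, 0.0095, 0.0]
47.5 [0.0137, 0.0077, 0.0]
55.2 [0.0146, 0.0058, 0.0]
62.9 [0.0152, 0.0038, 0.0]
70.6 [0.0156, 0.0017, 0.0]
78.3 [0.0157, -0.0004, 0.0]
86.0 [0.0155, -0.0025, 0.0]
```

```bash
python3 -m crank '[[[-0.002,0.007,0.004],[0,0,0],0],[[-0.0115,0.0107,0],[0,0,0],0],[[-0.01,0.0121,0],[0,0,0],0],[[-0.0083,0.0133,0],[0,0,0],0],[[-0.0064,0.0143,0],[0,0,0],0],[[-0.0045,0.0151,0],[0,0,0],0],[[-0.0024,0.0155,0],[0,0,0],0],[[0,0,0],[0,0,0],0]]'; python3 arc.py .562 -.033 .117 -21.8 -14 8 .089; python3 - <<'E'
from station import bot
import cv2
for n in ("side",):
    im,d=bot.read_camera(n); x,y,w,h=(260,120,150,120)
    cv2.imwrite(f"pics/{n}3.png",cv2.resize(im[y:y+h,x:x+w,::-1],None,fx=5,fy=5,interpolation=2))
E
```

```text
t: 4.88
eef_pos: [0.6716, -0.0743, 0.0892]
tool_rot: [0.0, 0.145, 0.989, 0.001]
contact_force: [1.1, 0.9, -0.1]
gripper_width: -0.0
[ 0.6716 -0.0743  0.0892] [ 1.11  0.87 -0.11]
-21.8 [0.0003, -0.0023, 0.0002]
-14.0 [-0.0003, 0.0159, 0.0]
```

View pics/side3.png

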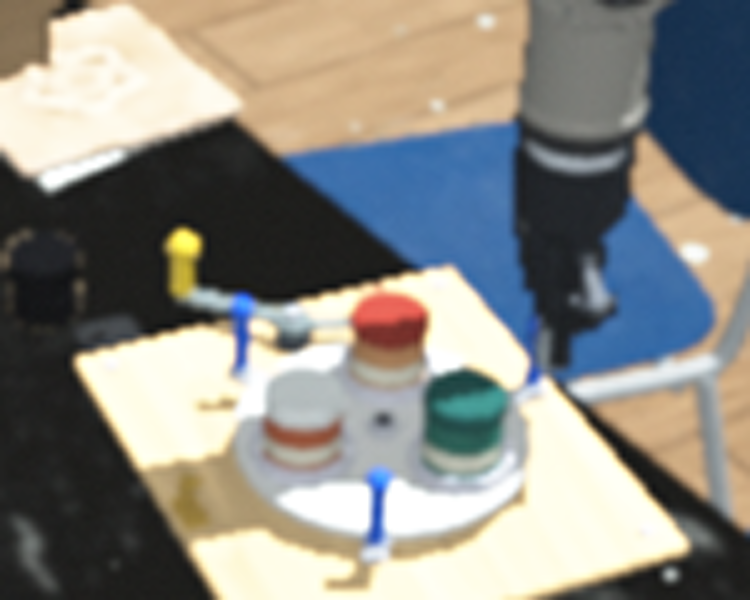

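```bash
python3 -m crank '[[[-0.0003,0.0157,0],[0,0,0],0],[[0.0018,0.0156,0],[0,0,0],0],[[0.0039,0.0152,0],[0,0,0],0],[[0.0059,0.0146,0],[0,0,0],0],[[0.0078,0.0136,0],[0,0,0],0],[[0.0095,0.0125,0],[0,0,0],0],[[0.0111,0.0111,0],[0,0,0],0],[[0,0,0],[0,0,0],0]]'; python3 arc.py .562 -.033 .117 32.1 86 7.7 .089
```

```text
t: 5.92
eef_pos: [0.6604, 0.031, 0.0891]
tool_rot: [-0.001, 0.146, 0.989, 0.001]
contact_force: [0.6, 0.2, 0.4]
gripper_width: -0.001
[0.6604 0.031  0.0891] [0.65 0.18 0.38]
32.1 [-0.0012, -0.0015, 0.0001]
39.8 [0.0125, 0.0095, 0.0]
47.5 [0.0137, 0.0078, 0.0]
55.2 [0.0146, 0.0059, 0.0]
62.9 [0.0152, 0.0039, 0.0]
70.6 [0.0156, 0.0018, 0.0]
78.3 [0.0157, -0.0003, 0.0]
86.0 [0.0155, -0.0024, 0.0]
```

```bash
python3 -m crank '[[[0.0125,0.0095,0],[0,0,0],0],[[0.0137,0.0078,0],[0,0,0],0],[[0.0146,0.0059,0],[0,0,0],0],[[0.0152,0.0039,0],[0,0,0],0],[[0.0156,0.0018,0],[0,0,0],0],[[0.0157,-0.0003,0],[0,0,0],0],[[0.0078,-0.001,0],[0,0,0],0],[[0,0,0],[0,0,0],0]]'; python3 arc.py .562 -.033 .117 82 100 3 .089; python3 - <<'E'
from station import bot
import cv2,numpy as np
from h import *
for n in ("top","side"):
    c=bot.calibration(n);im,d=bot.read_camera(n); x,y,w,h=dict(top=(230,110,150,120),side=(260,120,150,120))[n]
    np.savez(f"{n}4.npz",im=im,d=d,K=[c[k] for k in("fx","fy","cx","cy")],E=c["extrinsics"])
    cv2.imwrite(f"pics/{n}4.png",cv2.resize(im[y:y+h,x:x+w,::-1],None,fx=5,fy=5,interpolation=2))
    blobs(n,"4",dict(top=(235,120,140,100),side=(270,160,125,100))[n])
E
```

```text
t: 6.92
eef_pos: [0.5772, 0.0829, 0.0892]
tool_rot: [-0.001, 0.147, 0.989, 0.0]
contact_force: [0.1, -0.6, -0.6]
gripper_width: -0.002
[0.5772 0.0829 0.0892] [ 0.11 -0.59 -0.63]
82.0 [-0.001, 0.0002, 0.0002]
85.0 [0.006, -0.0011, 0.0]
88.0 [0.006, -0.0014, 0.0]
91.0 [0.0059, -0.0017, 0.0]
94.0 [0.0058, -0.002, 0.0]
97.0 [0.0057, -0.0023, 0.0]
100.0 [0.0055, -0.0026, 0.0]
top blue [319.3 120.5] [317 120   6   2  11] [ 0.7063 -0.0439  0.09  ]
top blue [351.8 120.9] [324 120  51   3 129] [ 0.7068 -0.1453  0.09  ]
top blue [331.5 133.9] [330 131   4   8  22] [ 0.6638 -0.0826  0.09  ]
top blue [278.  168.3] [276 165   5   8  24] [0.5525 0.08   0.09  ]
top blue [335.8 197. ] [334 194   5   7  21] [ 0.4665 -0.0972  0.09  ]
top yellow [306.6 211.7] [303 209   8   7  21] [ 0.4224 -0.0092  0.072 ]
top red [305.9 182.5] [298 175  17  17 220] [ 0.5086 -0.0061  0.095 ]
top teal [304.3 148.7] [297 141  16  18 217] [6.121e-01 4.000e-04 1.010e-01]
side blue [369.6 174.2] [ 328  160   67   42 1373] [ 0.7263 -0.0077  0.09  ]
side blue [314.7 180.6] [313 175   4  14  36] [0.5457 0.0645 0.09  ]
side blue [323.9 218.5] [323 213   3  13  19] [ 0.4581 -0.1143  0.09  ]
side yellow [296.1 171.6] [294 165   7  14  64] [0.5353 0.165  0.072 ]
side red [318.2 195.7] [311 190  15  12 132] [ 0.5045 -0.016   0.095 ]
side red [379.9 246.7] [374 242  13  10  92] [ 0.5171 -0.3072  0.095 ]
side teal [342.9 185.3] [337 179  13  14 157] [ 0.6001 -0.0209  0.101 ]
```

View pics/top4.png

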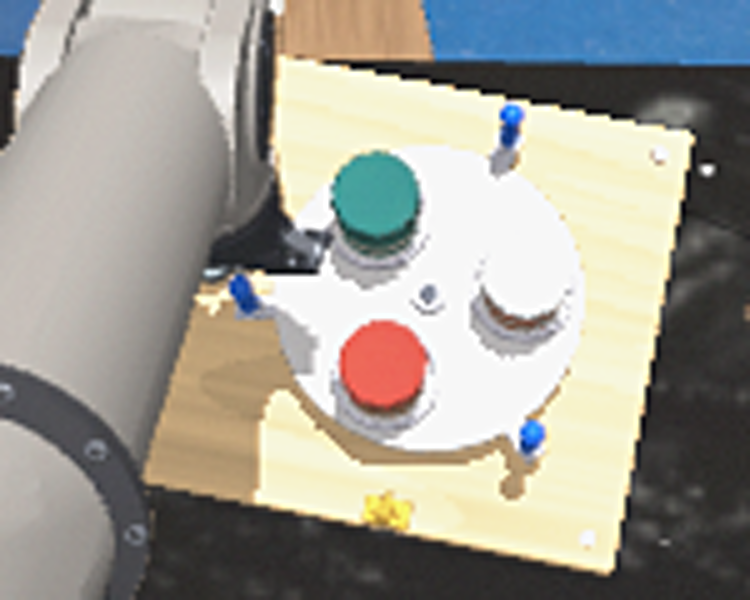

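View pics/side4.png

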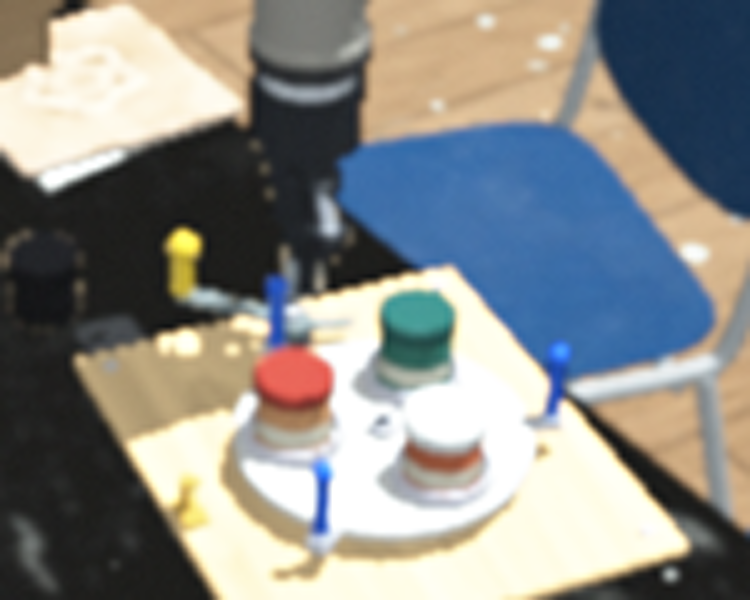

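```bash
python3 -m crank '[[[0.006,-0.001,0],[0,0,0],0],[[0.006,-0.0014,0],[0,0,0],0],[[0.0059,-0.0017,0],[0,0,0],0],[[0.0058,-0.002,0],[0,0,0],0],[[0,0,0],[0,0,0],0],[[0,0,0],[0,0,0],0]]'; cat > look.py <<'E'
import sys
from station import bot
import cv2,numpy as np
from h import *
tag=sys.argv[1]
for n in sys.argv[2:]:
    c=bot.calibration(n);im,d=bot.read_camera(n); x,y,w,h=dict(top=(230,110,150,120),side=(260,120,150,120))[n]
    np.savez(f"{n}{tag}.npz",im=im,d=d,K=[c[k] for k in("fx","fy","cx","cy")],E=c["extrinsics"])
    cv2.imwrite(f"pics/{n}{tag}.png",cv2.resize(im[y:y+h,x:x+w,::-1],None,fx=5,fy=5,interpolation=2))
    for k,c,a,p in blobs(n,tag,dict(top=(235,120,140,100),side=(270,160,125,100))[n]):
        v=p[:2]-[.562,-.033]; print("   ",k,"r",np.hypot(*v).round(4),"ang",np.degrees(np.arctan2(v[1],v[0])).round(1))
E
python3 look.py 5 top; python3 arc.py .562 -.033 .117 94 102 3 .089
```

```text
t: 7.78
eef_pos: [0.5534, 0.0837, 0.0892]
tool_rot: [-0.0, 0.147, 0.989, 0.0]
contact_force: [-0.1, 0.8, 0.4]
gripper_width: -0.001
top blue [319.3 120.5] [317 120   6   2  11] [ 0.7063 -0.0439  0.09  ]
top blue [352.1 120.8] [325 120  50   3 126] [ 0.7069 -0.1463  0.09  ]
top blue [324.7 131.5] [323 128   4   9  23] [ 0.6713 -0.0612  0.09  ]
top blue [278.8 175.3] [277 173   5   6  19] [0.5307 0.0769 0.09  ]
top blue [341.3 192.1] [340 190   4   6  20] [ 0.4816 -0.1137  0.09  ]
top yellow [306.6 211.8] [303 209   8   7  23] [ 0.4221 -0.009   0.072 ]
top red [309.7 183.9] [302 176  17  17 222] [ 0.5047 -0.0176  0.095 ]
top teal [301.3 151.2] [294 143  16  19 222] [0.6041 0.0096 0.101 ]
    blue r 0.1447 ang -4.3
    blue r 0.1839 ang -38.0
    blue r 0.1128 ang -14.5
    blue r 0.1143 ang 105.9
    blue r 0.1139 ang -134.9
    yellow r 0.142 ang 170.3
    red r 0.0593 ang 165.0
    teal r 0.0599 ang 45.3
[0.5535 0.0837 0.0892] [-0.24  0.62  0.1 ]
94.0 [-0.0003, 0.0001, 0.0002]
96.7 [0.005, -0.0021, 0.0]
99.3 [0.0049, -0.0023, 0.0]
102.0 [0.0048, -0.0025, 0.0]
```

```bash
python3 -m crank '[[[0.004,-0.0017,0],[0,0,0],0],[[0.004,-0.0018,0],[0,0,0],0],[[0,0,0],[0,0,0],0],[[0,0,0],[0,0,0],0],[[0,0,0],[0,0,0],0]]';python3 look.py 6 top
```

```text
t: 8.45
eef_pos: [0.5449, 0.0825, 0.0892]
tool_rot: [-0.0, 0.147, 0.989, -0.0]
contact_force: [0.4, -0.4, 0.5]
gripper_width: -0.003
top blue [319.3 120.5] [317 120   6   2  11] [ 0.7063 -0.0439  0.09  ]
top blue [351.7 120.8] [324 120  51   3 129] [ 0.7068 -0.1448  0.09  ]
top blue [322.5 130.8] [321 127   4   9  23] [ 0.6734 -0.0545  0.09  ]
top blue [279.6 177.8] [278 175   5   7  20] [0.5229 0.0744 0.09  ]
top blue [343.4 190.2] [342 188   4   6  19] [ 0.4875 -0.12    0.09  ]
top yellow [306.3 211.7] [303 209   8   7  23] [ 0.4222 -0.0082  0.072 ]
top red [310.8 184.3] [303 176  17  17 225] [ 0.5034 -0.0211  0.095 ]
top teal [300.5 152. ] [293 144  17  18 222] [0.6018 0.0119 0.101 ]
    blue r 0.1447 ang -4.3
    blue r 0.183 ang -37.7
    blue r 0.1134 ang -10.9
    blue r 0.1143 ang 110.0
    blue r 0.1145 ang -130.6
    yellow r 0.142 ang 169.9
    red r 0.0598 ang 168.5
    teal r 0.06 ang 48.5
```

View pics/top6.png

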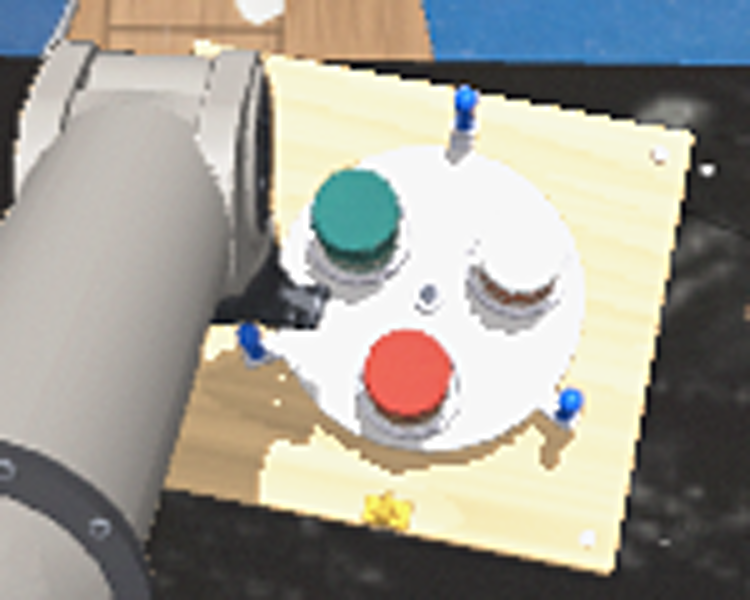

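```bash
python3 -m crank '[[[-0.004,0.002,0],[0,0,0],0],[[0,0,-0.03],[0,0,0],0],[[0,0,-0.03],[0,0,0],0],[[0.025,0.032,0],[0,0,0],0],[[0.025,0.032,0],[0,0,0],0],[[0,0,0],[0,0,0],0]]';python3 look.py 7 top side; python3 arc.py .5855 .107 .086 144 144 1 .069
```

```text
t: 9.25
eef_pos: [0.5192, 0.1629, 0.1492]
tool_rot: [-0.0, 0.144, 0.99, 0.001]
contact_force: [0.2, -0.7, -0.3]
gripper_width: -0.004
top blue [319.3 120.5] [317 120   6   2  11] [ 0.7063 -0.0439  0.09  ]
top blue [351.6 120.8] [324 120  51   3 129] [ 0.7068 -0.1446  0.09  ]
top blue [322.5 130.8] [321 127   4   9  23] [ 0.6734 -0.0545  0.09  ]
top blue [279.7 177.6] [278 175   4   7  22] [0.5235 0.0742 0.09  ]
top blue [343.4 190.2] [342 188   4   6  19] [ 0.4875 -0.12    0.09  ]
top yellow [306.3 211.7] [303 209   8   7  24] [ 0.4223 -0.0083  0.072 ]
top red [310.8 184.2] [303 176  17  17 227] [ 0.5036 -0.0211  0.095 ]
top teal [300.5 152. ] [293 144  17  18 223] [0.6017 0.0119 0.101 ]
    blue r 0.1447 ang -4.3
    blue r 0.1828 ang -37.6
    blue r 0.1134 ang -10.9
    blue r 0.1139 ang 109.7
    blue r 0.1145 ang -130.6
    yellow r 0.1419 ang 170.0
    red r 0.0596 ang 168.5
    teal r 0.0599 ang 48.5
side blue [369.5 174.1] [ 327  160   68   37 1373] [ 0.7262 -0.0073  0.09  ]
side blue [309.1 181.7] [308 178   4  11  22] [0.5261 0.0692 0.09  ]
side blue [333.6 220.8] [333 215   2  13  17] [ 0.4767 -0.1391  0.09  ]
side yellow [296.1 171.6] [294 165   7  14  64] [0.5353 0.165  0.072 ]
side red [320.  198.9] [313 194  15  11 126] [ 0.4996 -0.0331  0.095 ]
side red [380.  246.6] [374 242  13  10  92] [ 0.5174 -0.307   0.095 ]
side teal [338.3 184.3] [332 176  14  16 163] [ 0.5907 -0.0081  0.101 ]
    blue r 0.1662 ang 8.9
    blue r 0.1083 ang 109.3
    blue r 0.1361 ang -128.8
    yellow r 0.1998 ang 97.7
    red r 0.0624 ang -179.9
    red r 0.2776 ang -99.2
    teal r 0.038 ang 41.0
[0.5204 0.159  0.1493] [0.07 0.45 0.17]
144.0 [0.0039, -0.0027, 0.0803]
144.0 [0.0, 0.0, 0.0]
```

View pics/side7.png

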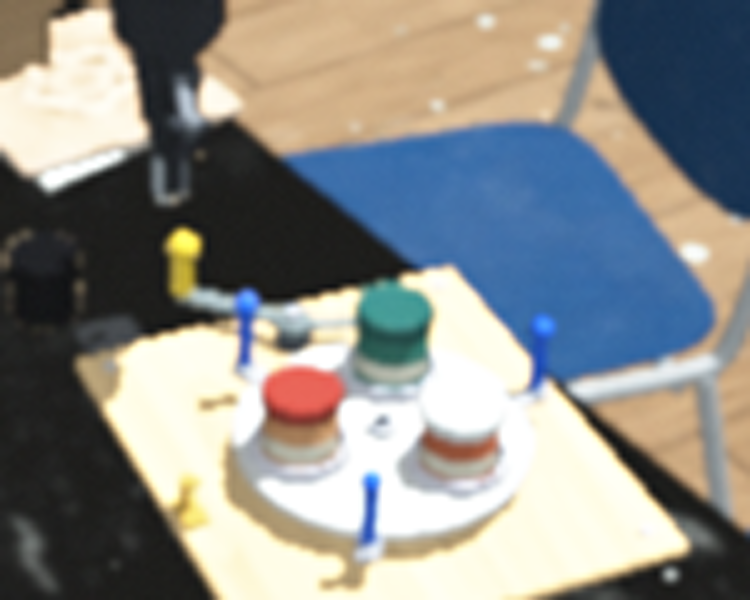

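View pics/top7.png

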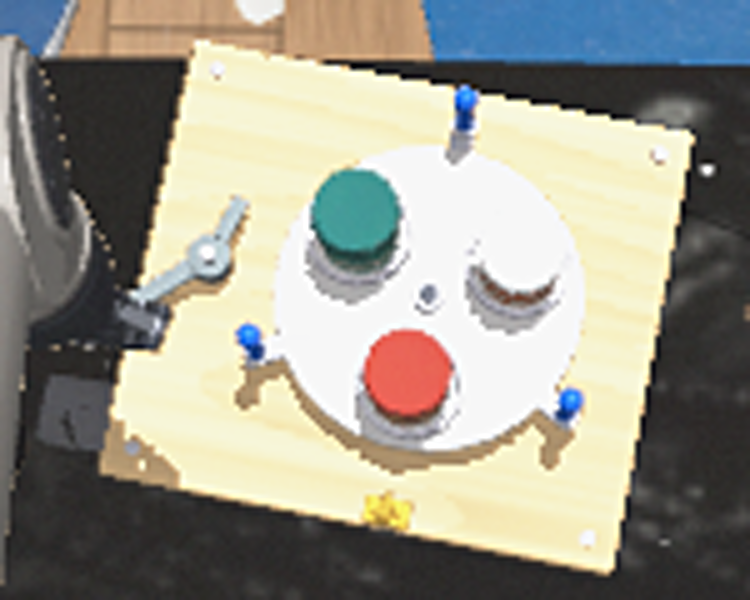

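```bash
python3 -m crank '[[[0.0065,-0.006,0.02],[0,0,0],0],[[0,0,0.03],[0,0,0],0],[[0,0,0.03],[0,0,0],0],[[0,0,0],[0,0,0],0]]';python3 look.py 8 side; python3 arc.py .5855 .107 .087 145 50 8 .069
```

```text
t: 9.85
eef_pos: [0.5114, 0.153, 0.0677]
tool_rot: [-0.002, 0.148, 0.989, -0.002]
contact_force: [-0.7, -0.6, -0.2]
gripper_width: 0.002
side blue [369.6 174.1] [ 327  160   68   37 1372] [ 0.7263 -0.0075  0.09  ]
side blue [309.1 182. ] [308 178   4  11  20] [0.5251 0.0676 0.09  ]
side blue [333.6 220.6] [333 215   2  13  16] [ 0.4772 -0.1382  0.09  ]
side yellow [297.5 175. ] [297 174   2   3   6] [0.5282 0.145  0.072 ]
side red [320. 199.] [313 194  15  11 126] [ 0.4995 -0.0335  0.095 ]
side red [380.  246.6] [374 242  13  10  90] [ 0.5174 -0.3071  0.095 ]
side teal [338.2 184.3] [332 176  14  16 160] [ 0.5906 -0.0079  0.101 ]
    blue r 0.1663 ang 8.8
    blue r 0.1072 ang 110.1
    blue r 0.1352 ang -128.9
    yellow r 0.1812 ang 100.8
    red r 0.0625 ang -179.6
    red r 0.2777 ang -99.2
    teal r 0.038 ang 41.3
[0.5124 0.1535 0.069 ] [ 0.78 -0.13  0.12]
145.0 [-0.0008, 0.0038, 0.0]
137.1 [-0.0045, 0.0111, -0.0]
129.2 [-0.006, 0.0104, -0.0]
121.2 [-0.0074, 0.0095, -0.0]
113.3 [-0.0086, 0.0084, -0.0]
105.4 [-0.0097, 0.0071, -0.0]
97.5 [-0.0106, 0.0057, -0.0]
89.6 [-0.0112, 0.0042, -0.0]
81.7 [-0.0117, 0.0026, -0.0]
73.8 [-0.012, 0.001, -0.0]
65.8 [-0.012, -0.0007, -0.0]
57.9 [-0.0118, -0.0023, -0.0]
50.0 [-0.0114, -0.0039, -0.0]
```

View pics/side8.png

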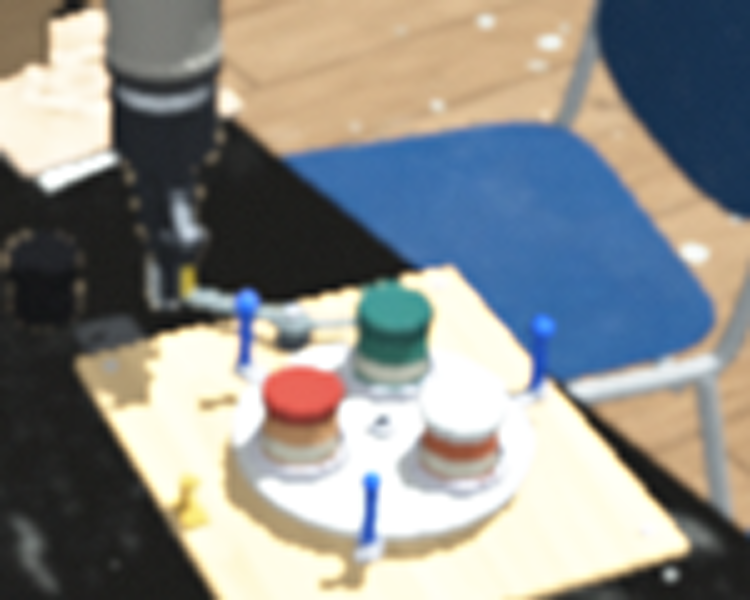

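```bash
python3 -m crank '[[[-0.0008,0.0038,0],[0,0,0],0],[[-0.0045,0.0111,0],[0,0,0],0],[[-0.006,0.0104,0],[0,0,0],0],[[-0.0074,0.0095,0],[0,0,0],0],[[-0.0086,0.0084,0],[0,0,0],0],[[-0.0097,0.0071,0],[0,0,0],0],[[-0.0106,0.0057,0],[0,0,0],0],[[-0.0112,0.0042,0],[0,0,0],0],[[0,0,0],[0,0,0],0]]';python3 look.py 9 side; python3 arc.py .5855 .107 .087 89.6 40 8 .069
```

```text
t: 11.02
eef_pos: [0.5875, 0.1956, 0.0694]
tool_rot: [0.001, 0.147, 0.989, 0.0]
contact_force: [-0.4, 0.1, 0.2]
gripper_width: 0.001
side blue [369.6 174.1] [ 327  160   68   37 1371] [ 0.7264 -0.0075  0.09  ]
side blue [308.6 180.7] [306 178   6   9  29] [0.5278 0.075  0.09  ]
side blue [333.6 220.6] [333 215   2  13  16] [ 0.4772 -0.1382  0.09  ]
side yellow [310.2 164.6] [308 160   6  11  47] [0.6018 0.1749 0.072 ]
side red [320.  198.9] [313 194  15  11 126] [ 0.4996 -0.0331  0.095 ]
side red [380.  246.6] [374 242  13  10  92] [ 0.5174 -0.307   0.095 ]
side teal [338.4 184.3] [332 176  14  16 161] [ 0.5911 -0.0079  0.101 ]
    blue r 0.1664 ang 8.8
    blue r 0.1133 ang 107.6
    blue r 0.1352 ang -128.9
    yellow r 0.2116 ang 79.2
    red r 0.0624 ang -179.9
    red r 0.2776 ang -99.2
    teal r 0.0384 ang 40.7
[0.5868 0.1955 0.0694] [-0.09 -0.5   0.9 ]
89.6 [0.0002, -0.0016, 0.0004]
82.5 [-0.0105, 0.0024, 0.0]
75.4 [-0.0107, 0.0011, 0.0]
68.3 [-0.0108, -0.0002, 0.0]
61.3 [-0.0106, -0.0015, 0.0]
54.2 [-0.0104, -0.0028, 0.0]
47.1 [-0.0099, -0.0041, 0.0]
40.0 [-0.0094, -0.0053, 0.0]
```

View pics/side9.png

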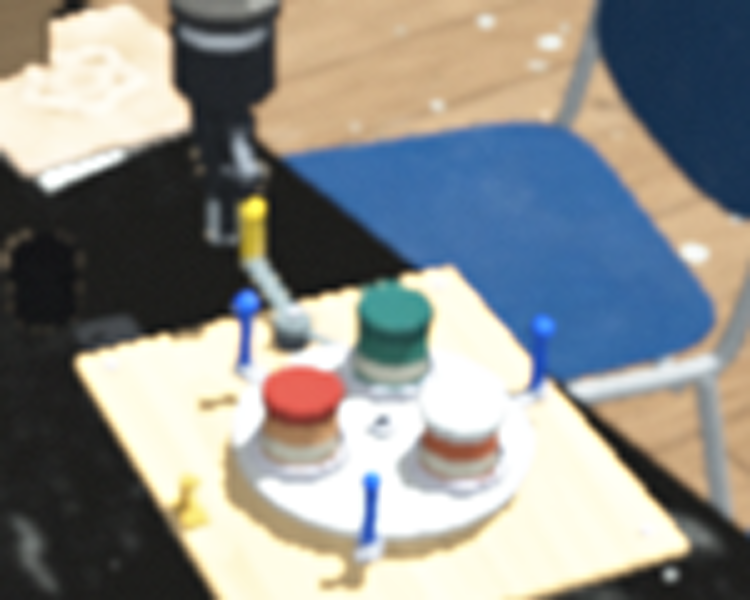

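```bash
python3 -m crank '[[[-0.0105,0.001,0],[0,0,0],0],[[-0.0107,0.0011,0],[0,0,0],0],[[-0.0108,-0.0002,0],[0,0,0],0],[[-0.007,-0.001,0],[0,0,0],0],[[0,0,0],[0,0,0],0]]';  python3 -m crank '[[[-0.0035,-0.0006,0],[0,0,0],0],[[-0.004,-0.001,0],[0,0,0],0],[[0,0,0],[0,0,0],0]]';python3 look.py 10 side; python3 arc.py .5855 .107 .087 56 30 4 .069
```

```text
t: 11.7
eef_pos: [0.6246, 0.1846, 0.0694]
tool_rot: [0.001, 0.147, 0.989, 0.0]
contact_force: [0.2, 0.5, 0.2]
gripper_width: 0.0
t: 12.08
eef_pos: [0.6275, 0.1832, 0.0689]
tool_rot: [-0.003, 0.146, 0.989, 0.0]
contact_force: [-8.4, 1.6, 5.0]
gripper_width: 0.005
side blue [369.6 174.1] [ 327  160   68   37 1380] [ 0.7265 -0.0071  0.09  ]
side blue [308.6 181.1] [306 178   7   9  35] [0.5269 0.0731 0.09  ]
side blue [333.6 220.8] [333 215   2  13  17] [ 0.4767 -0.1391  0.09  ]
side yellow [321.3 164.3] [319 160   6  10  48] [0.6366 0.1549 0.072 ]
side red [320.  198.9] [313 194  15  11 126] [ 0.4996 -0.0331  0.095 ]
side red [380.  246.6] [374 242  13  10  90] [ 0.5174 -0.3071  0.095 ]
side teal [338.4 184.3] [332 176  14  16 159] [ 0.591  -0.0084  0.101 ]
    blue r 0.1665 ang 8.9
    blue r 0.1118 ang 108.3
    blue r 0.1361 ang -128.8
    yellow r 0.2021 ang 68.4
    red r 0.0624 ang -179.9
    red r 0.2777 ang -99.2
    teal r 0.038 ang 40.4
[0.6274 0.1832 0.0689] [-9.38  1.14  4.41]
56.0 [-0.0076, -0.002, -0.0002]
52.3 [-0.0053, -0.0018, -0.0]
48.6 [-0.0052, -0.0022, -0.0]
44.9 [-0.005, -0.0025, -0.0]
41.1 [-0.0049, -0.0028, -0.0]
37.4 [-0.0047, -0.0031, -0.0]
33.7 [-0.0045, -0.0034, -0.0]
30.0 [-0.0042, -0.0037, -0.0]
```

View pics/side10.png

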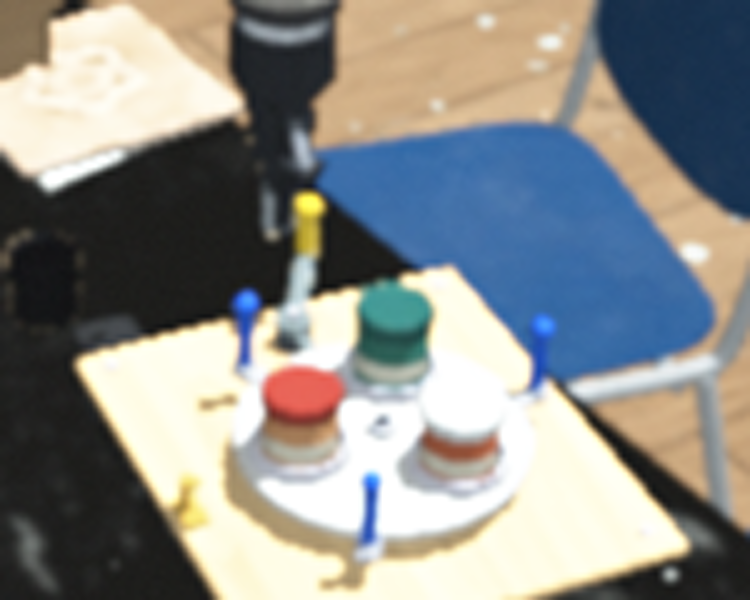

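```bash
python3 -m crank '[[[-0.003,-0.001,0],[0,0,0],0],[[0,0,0],[0,0,0],0],[[0,0,0],[0,0,0],0]]';python3 look.py 11 side | grep yellow;  python3 -m crank '[[[0.01,0.002,0],[0,0,0],0],[[0.01,0.01,0],[0,0,0],0],[[0,0,-0.05],[0,0,0],0],[[0,0,-0.05],[0,0,0],0],[[0.02,0.04,-0.03],[0,0,0],0],[[0.02,0.05,0],[0,0,0],0],[[0.02,0.05,0],[0,0,0],0],[[0.02,0.05,0],[0,0,0],0],[[0,0,0],[0,0,0],0]]'; python3 look.py 12 top side
```

```text
t: 12.5
eef_pos: [0.6277, 0.1831, 0.0687]
tool_rot: [-0.005, 0.145, 0.989, 0.001]
contact_force: [-15.3, 5.3, 10.7]
gripper_width: 0.0
side yellow [321.3 164.4] [319 160   6  10  48] [0.6363 0.1543 0.072 ]
    yellow r 0.2015 ang 68.4
t: 13.68
eef_pos: [0.593, 0.4099, 0.1985]
tool_rot: [-0.001, 0.142, 0.99, 0.002]
contact_force: [0.1, -0.3, 0.1]
gripper_width: 0.004
top blue [319.3 120.5] [317 120   6   2  11] [ 0.7063 -0.0439  0.09  ]
top blue [351.9 120.8] [325 120  50   3 124] [ 0.707  -0.1456  0.09  ]
top blue [322.5 130.8] [321 127   4   9  23] [ 0.6734 -0.0545  0.09  ]
top blue [279.7 177.6] [278 175   4   7  22] [0.5235 0.0742 0.09  ]
top blue [343.4 190.2] [342 188   4   6  19] [ 0.4875 -0.12    0.09  ]
top yellow [249.7 140.8] [246 137   8   9  41] [0.6435 0.1735 0.072 ]
top yellow [306.4 211.8] [303 209   8   7  25] [ 0.4221 -0.0086  0.072 ]
top red [310.9 184.3] [303 176  17  17 227] [ 0.5034 -0.0212  0.095 ]
top teal [300.5 152. ] [293 144  17  18 223] [0.6017 0.0119 0.101 ]
    blue r 0.1447 ang -4.3
    blue r 0.1835 ang -37.8
    blue r 0.1134 ang -10.9
    blue r 0.1139 ang 109.7
    blue r 0.1145 ang -130.6
    yellow r 0.222 ang 68.5
    yellow r 0.142 ang 170.1
    red r 0.0597 ang 168.6
    teal r 0.0599 ang 48.6
side blue [369.5 174.1] [ 327  160   68   37 1379] [ 0.7263 -0.0072  0.09  ]
side blue [308.7 181.2] [307 178   5   9  21] [0.5265 0.0723 0.09  ]
side blue [333.6 220.8] [333 215   2  13  17] [ 0.4767 -0.1391  0.09  ]
side yellow [321. 164.] [318 160   7  10  55] [0.6364 0.1568 0.072 ]
side red [320.  198.9] [313 194  15  11 126] [ 0.4996 -0.0331  0.095 ]
side red [380.  246.6] [374 242  13  10  91] [ 0.5176 -0.307   0.095 ]
side teal [338.3 184.2] [332 176  14  16 160] [ 0.591  -0.0076  0.101 ]
    blue r 0.1663 ang 8.9
    blue r 0.1111 ang 108.6
    blue r 0.1361 ang -128.8
    yellow r 0.2039 ang 68.6
    red r 0.0624 ang -179.9
    red r 0.2776 ang -99.2
    teal r 0.0386 ang 41.2
```

View pics/top12.png

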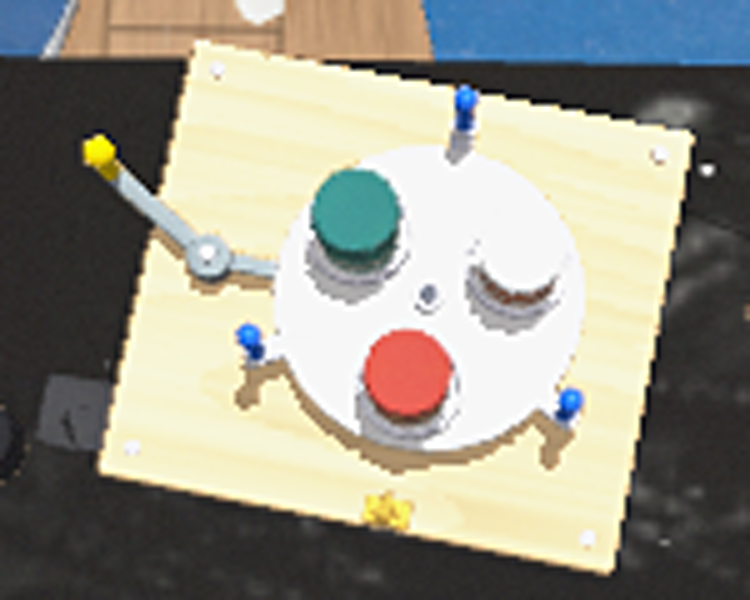

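```bash
python3 -c "
from station import bot
print(bot.get_obs()['contact_force'].round(2)); print(bot.hand_in())"
```

```text
[ 0.83 -1.55 -0.31]
the job is handed in; nothing more can be done
None
```

I turned the carousel about 163° counter-clockwise by pushing one blue peg with the closed fingertips. I then pushed the yellow brake knob clockwise until it stopped, pulled clear and handed the job in at about 14 s of the 61 s allowed.

- **Red-lidded pot:** in the last top view it stands 60 mm from the axis at 168.6°. The pointer is at about 170°, so the pot is 1–2 mm from the serving place. The carousel did not move while I set the brake.
- **Brake lever:** at the end of the push, the lever did not move while the force rose from about 9 N to 15 N. Afterwards its tail rests at the disc rim, pointing at the axis, and it did not spring back.
- **Pots and bystanders:** the white and teal pots stand in their cups. No wrist reading suggested a pot was touched, and none of the bystanders was near the arm's path. I did not measure the bystanders' positions again.

Two readings did not agree exactly:
- **Brake angle:** I saw the lever turn about 72° (1.27 rad). Reaching the 1.57 rad stop needs a start at 0.3 rad, the very top of the stated range. I took the firm stop and the tail position as the proof; the joint angle itself could not be read.
- **Pointer direction:** the wrist camera gave about 167.5° and the top camera and board edges about 170°. This is well inside the 12 mm tolerance.

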